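# Clear the contact printer, shut it and start the exposure

### The job

A focusing loupe was left on the glass of the contact printer: take it off and stand it upright in the small blue-lined wooden tray, setting it down rather than dropping it. Then lower the printer's lid gently until it is fully shut, and once it is shut press the green button fully down and let it come up again. Do not press the red button, and leave the bottle, the film tank and the film reel where they stand.

Things in the scene. Friction and masses are not known exactly. Their poses are not given: they have to be found in the camera images.
- loupe_mid (a point): centre of the loupe (half-way up, on its axis): a black round focusing loupe, 46 mm diameter, 58 mm tall, about 60 g, standing upright on the printer's glass at the start; z is its upright axis. Grasp it round the barrel.
- loupe: the same loupe; origin at the centre of its underside, z up its axis
- printer: contact printer, a grey open-topped box fixed to the worktop, 200 mm (its x) by 220 mm (its y), rim 60 mm high, walls 10 mm thick; inside, a white glass bed 42.5 mm above the worktop. Origin at the centre of its underside, z up. At yaw 0 its front faces the robot; the lid is hinged along its far (+x) rim.
- lid (a joint): angle of the printer's lid in rad: 0 = fully shut on the rim, about 1.3 to 1.5 (nearly upright) at the start, grows as it opens, stop at 1.9. The hinge is stiff: the lid stays at any angle it is left at and takes about 2 to 4 N at its free edge to move, no spring or latch.
- lid_hinge (a point): middle of the lid's hinge line, at the lid's underside, 60 mm above the worktop at the printer's far rim; the hinge line runs along the printer's y. x, y, z are the lid's own axes: the lid reaches from here 200 mm along -x, and its outer face is 10 mm along +z (shut: z points up).
- lid_handle (a point): outer end of the black knob on the lid's outer face, on the middle line, 170 mm from the hinge and 35 mm off the face. The lid itself is a flat grey plate, 200 mm from hinge to free edge, 220 mm wide, 10 mm thick.
- tray: square wooden tray lined with blue felt, fixed to the worktop, 130 x 130 mm outside, walls 6 mm thick and 18 mm high, felt floor 8 mm above the worktop; origin at the centre of its underside
- start_top (a point): centre of the top face of the green push button (36 mm diameter), which stands on a grey box 80 x 80 x 40 mm fixed to the worktop; about 64 mm above the worktop when up. z points up. It is pressed straight down.
- start (a joint): travel of the green button in m: 0 = up, 0.008 = fully down; spring-loaded, fully down takes about 6 N, comes up by itself when let go
- cancel_top (a point): centre of the top face of the red push button, otherwise like the green one, on a like box; not to be pressed. The red box, the green box and the tray swap places from run to run.
- cancel (a joint): travel of the red button in m: 0 = up, 0.008 = fully down
- dropper: white dropper bottle with a red nozzle, 42 mm diameter, 113 mm tall, loose bystander; origin at the centre of its underside
- tank: metal film tank, 70 mm diameter, 91 mm tall, loose bystander; origin at the centre of its underside
- reel: wire film reel, 66 mm diameter, 40 mm tall, loose bystander; origin at the centre of its underside
Things that resemble listed ones, but are neither listed nor needed, are in the scene too. What is shaped like the loupe but purple, turquoise or yellow is not meant.

How it is judged:
By the outcome, as a careful person would: the job done as asked, in the order asked, and still so for the second after the job is handed in, with the robot touching nothing.
It also fails if it takes over 54 s, if anything falls off the work surface, if the arm or the gripper's body presses on something with over 40 N, if the wrist force passes 120 N, or if a joint passes its speed limit or range.

### The arm

A 6-joint arm with a two-finger parallel gripper is mounted at the origin on the work surface; the furniture and walls round the work are solid. World frame = base frame: x ahead of the robot, y to its left, z up, the work surface at z = 0. Lengths are in mm, angles in rad, forces in N, time in s.
With the tool pointing down it reaches from about 350 to 875 mm from the base axis. Payload 4.2 kg.
Tool frame: the origin (TCP) lies midway between the tips of the shut fingers; the grasp point (between the pads) lies arm.grip_depth behind it (arm.grip_depth is the distance from the TCP to the grasp point, in mm); z points along the fingers, y is the direction in which the jaws open and shut (so a half turn about z gives the same grasp; the last joint's range is limited). The gripper opens to 85 mm and grips with 20 to 120 N. Pads are 22 mm wide; open, the fingers measure 114 mm over their backs; the gripper's body (76 mm by 85 mm) begins 54 mm behind the grasp point. The pads swing forward as they close: fully open they stand 13 mm farther back than shut.
Start: joints at [1.368, 0.385, 0.008, 0, -1.194, -0.259], TCP at [278.441, 559.526, 231.312] pointing down, gripper open.
Joint ranges: [-3.14, 3.14], [-1.21, 2.06], [-1.07, 1.41], [-3.16, 2.05], [-2.99, -0.16], [-3.1, 3.1]. Speed limits (rad/s): [2.79, 2.79, 3.14, 3.14, 3.14, 3.14].

### API

Orientations are given as a unit quaternion [x, y, z, w].
In Python, from bench import arm gives the robot as it stands.
- The arm moves only by the tool play_rows, never from a script. Its argument "motion" is one flat list of numbers, 7 for each row, row after row: the opening in per cent of the stroke, from 0 (shut) to 100 (fully open), then the shift along the world's x, y, z in cm, then the turn, a rotation vector about the world's x, y, z in degrees. A call has 1 to 5 rows; each row is the pose to reach, as a shift and turn from the pose commanded when the call began; what a row does not reach only later rows make up. A row lasts 1/8 s, in which the tool goes at most 62.5 mm and 10.7 degrees, less where a joint would pass 70% of its speed; a pose out of reach is approached as far as the arm can. A call with a gripper value outside its range is refused whole. The fingers move at their own pace and stop on an object; the grip force is fixed at half the most. Time passes only in rows, so rows that repeat a pose let the fingers close. It gives the time, the measured TCP pose, the force and the opening at its end, in the units of the state.
- arm.read_state(): the state, without advancing time (a new reading comes with each control period).
- arm.get_image(name): name is "scene" or "top"; returns (picture, depth): 384x512x3 uint8, red, green, blue; 384x512 float32, mm along the optical axis (not along the pixel's ray), 0 where there is no reading.
- arm.camera_info(name): a dict with "fovy" (degrees; the focal length in pixels is half the picture's height over the tangent of half this angle, whatever the lens; pixels are square), "cx", "cy" (the principal point, pixels), "k1" (the pictures are not rectified: a ray, as slopes to the right and down, at radius r is drawn at 1 + k1 r^2 times it, then the intrinsics apply), "R" (3x3) and "t" (3): a world point X has camera coordinates R X + t. Camera axes: x right, y down, z forward; pixel columns grow to the right and rows downward; lengths in mm; the calibration is good to about 2 mm. A picture is of the moment at which its call begins. camera_info takes no time and is no camera call.
- arm.job_done(): hands the job in, once; it reports no verdict.
Trained networks look in the newest picture that a camera, given by its name, has taken for a name from the list of things; names that differ only in an ending like _2 or _b are one class to them, and where a whole thing is asked for, a point or a joint stands for the part that bears it (a point fixed in the world has none). Each returns a list of dicts, best first, with "confidence" (0 to 1); they miss things now and then, are a little off and sometimes report something else, mostly with a low value. They report only what shows in the picture. A call takes as long as a camera call. They do not tell look-alikes from the thing itself.
- arm.outline_of(thing, camera): "mask" (384x512 bool, what is visible of it) and "extent" ([left, top, width, height] in pixels, round what is visible of it).
- arm.place_of(thing, camera): "uv" ([column, row] in pixels: a listed point, or the origin of a listed thing).
The state is a dict: "clock": time; "joints": joint angles; "joint_vel": joint speeds; "joint_efforts": joint torques, N m; "position": TCP position; "ee_rot": TCP orientation; "contact_force": force on the tool from outside, world axes, zero at the start; "wrist_torque": the same for the moment, N m; "gripper_width": finger opening in mm.
Only numpy, scipy, OpenCV 4.12 (cv2) and the standard library are available. Lean on these libraries where they do the work, as an engineer would, in place of code of your own. Each camera call takes 0.05 s, during which the arm holds its last target.

## Working session

There is one attempt and no reset: what is moved stays moved. The work goes in short steps, Python scripts to look and compute and a tool call to move; the robot and the scene stay as the last step left them, time stands still between calls to the robot, and variables do not carry over. Pictures are saved under pics/ and viewed, and the job is handed in when it is done.

Besides the shell and the picture viewer there is one more tool, called after ">>>" as name(argument=value, ...) on one line, values as JSON. play_rows: Moves the arm, as the interface text tells. Its arguments: {"type":"object","properties":{"motion":{"type":"array","items":{"type":"number"}}},"required":["motion"]}

```bash
ls; mkdir -p pics
cat > h.py <<'E'
import numpy as np, cv2
from bench import arm
def K(n):
    c=arm.camera_info(n); f=192/np.tan(np.radians(c["fovy"])/2); return c,f
def ray(n,u,v):
    c,f=K(n); d=np.array([(u-c["cx"])/f,(v-c["cy"])/f]); k=c["k1"]
    s=d.copy()
    for _ in range(30): s=d/(1+k*(s@s))
    return np.array([s[0],s[1],1.])
def unproj(n,u,v,z):
    c,f=K(n); R=np.array(c["R"]);t=np.array(c["t"])
    return R.T@(ray(n,u,v)*z-t)
def onplane(n,u,v,h):
    c,f=K(n); R=np.array(c["R"]);t=np.array(c["t"])
    o=-R.T@t; d=R.T@ray(n,u,v); return o+d*(h-o[2])/d[2]
def tri(obs):
    A=np.zeros((3,3));b=np.zeros(3)
    L=[]
    for n,u,v in obs:
        c,f=K(n);R=np.array(c["R"]);t=np.array(c["t"]);o=-R.T@t;d=R.T@ray(n,u,v);d/=np.linalg.norm(d)
        P=np.eye(3)-np.outer(d,d);A+=P;b+=P@o;L.append((P,o))
    x=np.linalg.solve(A,b); return x,[float(np.linalg.norm(P@(x-o))) for P,o in L]
def proj(n,X):
    c,f=K(n); p=np.array(c["R"])@np.array(X)+np.array(c["t"]); s=p[:2]/p[2]; s=s*(1+c["k1"]*(s@s)); return s*f+[c["cx"],c["cy"]]
def save(n,name):
    im,d=arm.get_image(n); cv2.imwrite(f"pics/{name}.png",im[:,:,::-1]); np.save(f"pics/{name}.npy",d); return im,d
E
python3 - <<'E'
from h import *
for n in("scene","top"):
    save(n,n+"0"); print(arm.camera_info(n))
    for t in ["loupe","loupe_mid","printer","lid_hinge","lid_handle","tray","start_top","cancel_top","dropper","tank","reel"]:
        print(n,t,[(np.round(r["uv"],1).tolist(),round(r["confidence"],2)) for r in arm.place_of(t,n)])
print(arm.read_state(),arm.grip_depth)
E
```

```text
pics
{'fovy': 42.50381273528911, 'cx': 250.0660460510639, 'cy': 185.73392934867206, 'k1': -0.0484685732032456, 'R': array([[-8.51282685e-01,  5.24707243e-01, -3.15644210e-04],
       [ 2.47743090e-01,  4.01406849e-01, -8.81757281e-01],
       [-4.62537730e-01, -7.50702904e-01, -4.71703294e-01]]), 't': array([ 579.06808211,   61.43466254, 1192.22048888])}
scene loupe [([366.4, 239.5], 0.85), ([314.5, 202.8], 0.8), ([340.1, 214.3], 0.66)]
scene loupe_mid [([369.0, 229.8], 0.92), ([314.4, 193.0], 0.92), ([341.8, 206.7], 0.88), ([325.6, 229.2], 0.81), ([262.8, 250.5], 0.16)]
scene printer [([302.4, 257.3], 0.71)]
scene lid_hinge [([260.6, 251.1], 0.59)]
scene lid_handle [([258.8, 167.3], 0.57)]
scene tray [([207.7, 181.3], 0.94)]
scene start_top []
scene cancel_top [([154.3, 237.4], 0.7), ([211.2, 189.6], 0.66)]
scene dropper [([220.9, 310.0], 0.75)]
scene tank [([152.2, 236.1], 0.92)]
scene reel [([185.6, 269.0], 0.64), ([261.7, 251.0], 0.62)]
{'fovy': 52.31986288375573, 'cx': 260.83189139320405, 'cy': 190.43520975265247, 'k1': -0.015104289480637842, 'R': array([[ 0.00207679, -0.9999908
[... 754 characters left out ...]
4727409e-01,  7.89374721e-03, -3.11040457e-05,
       -1.19400530e+00, -2.58608130e-01]), 'joint_vel': array([-8.39448290e-05,  1.11602058e-03,  2.79152330e-04, -1.45370664e-03,
       -1.42197491e-04, -8.45327508e-05]), 'joint_efforts': array([ 2.56728595e-05, -3.92088747e+01,  1.88616085e+01,  4.19056937e+00,
       -3.69058116e-04,  4.73455515e-06]), 'position': array([278.4264906 , 559.52654325, 231.2884421 ]), 'ee_rot': array([ 9.73460149e-01, -2.28856586e-01, -1.38646751e-05,  2.17117778e-05]), 'contact_force': array([-0.4754045 , -0.55306513, -0.91813206]), 'wrist_torque': array([ 4.05879198e-02, -2.08082980e-03, -4.51802900e-05]), 'gripper_width': 85.1825066456578} 18.700000000000003
```

View pics/scene0.png

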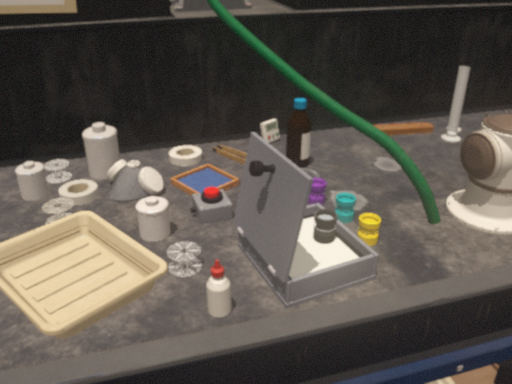

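View pics/top0.png

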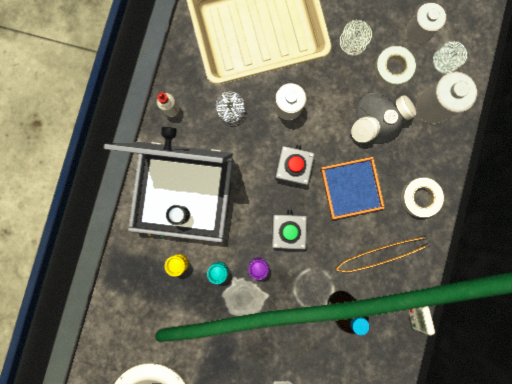

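The scene view shows a black loupe inside the printer at (325,226), and purple (316,190), turquoise (345,207) and yellow (369,228) look-alikes outside it. In the top view the black one is at (178,215) on the glass. Green is at (290,231), red at (296,163) and the tray at (352,187). A green hose crosses the scene and needs locating.

Run:
```python
from h import *
d=np.load("pics/top0.npy"); ds=np.load("pics/scene0.npy")
im=cv2.imread("pics/top0.png"); ims=cv2.imread("pics/scene0.png")
cv2.imwrite("pics/crop_top.png",cv2.resize(im[130:300,90:400],None,fx=2.5,fy=2.5,interpolation=cv2.INTER_CUBIC))
cv2.imwrite("pics/crop_sc.png",cv2.resize(ims[120:320,130:420],None,fx=2.7,fy=2.7,interpolation=cv2.INTER_CUBIC))
def P(n,D,u,v):
    z=np.median(D[v-1:v+2,u-1:u+2]); return np.round(unproj(n,u,v,z)).tolist()
print("hose top",[P("top",d,u,v) for u,v in [(165,335),(250,325),(330,312),(420,300),(500,288)]])
print("hose scene",[P("scene",ds,u,v) for u,v in [(230,20),(300,80),(370,130),(410,170),(432,215)]])
for nm,u,v in [("loupe",178,214),("green",290,231),("red",296,163),("tray",352,187),("glassL",150,225),("glassR",215,225),("rimfront",180,237),("rimleft",137,190),("rimright",229,190),("yellow",176,265),("turq",217,273),("purp",258,269),("lid",150,149),("lidR",215,155),("knob",168,131),("table",255,210),("bottle",165,101),("loupe bar",361,326),("glassstray",245,297)]:
    print(nm,P("top",d,u,v))
for nm,u,v in [("loupe",325,216),("lid a",270,150),("lid top",300,160),("lid",260,220),("knob",256,168)]:
    print("s",nm,P("scene",ds,u,v))
```

```text
hose top [[203.0, -65.0, 127.0], [251.0, -246.0, 224.0], [287.0, -387.0, 272.0], [322.0, -519.0, 336.0], [351.0, -615.0, 392.0]]
hose scene [[363.0, -616.0, 390.0], [292.0, -393.0, 271.0], [251.0, -179.0, 202.0], [219.0, -76.0, 136.0], [185.0, -22.0, 37.0]]
loupe [457.0, -81.0, 92.0]
green [419.0, -333.0, 63.0]
red [576.0, -348.0, 63.0]
tray [524.0, -491.0, 6.0]
glassL [431.0, -5.0, 39.0]
glassR [431.0, -158.0, 39.0]
rimfront [404.0, -79.0, 57.0]
rimleft [513.0, 22.0, 59.0]
rimright [514.0, -191.0, 44.0]
yellow [339.0, -69.0, 50.0]
turq [321.0, -165.0, 50.0]
purp [330.0, -260.0, 50.0]
lid [576.0, -62.0, 255.0]
lidR [571.0, -177.0, 214.0]
knob [611.0, -93.0, 249.0]
table [467.0, -252.0, -1.0]
bottle [714.0, -47.0, 90.0]
loupe bar [240.0, -461.0, 193.0]
glassstray [256.0, -228.0, 0.0]
s loupe [454.0, -78.0, 93.0]
s lid a [571.0, -109.0, 254.0]
s lid top [251.0, -429.0, 27.0]
s lid [599.0, -96.0, 121.0]
s knob [620.0, -79.0, 243.0]
```

View pics/crop_top.png

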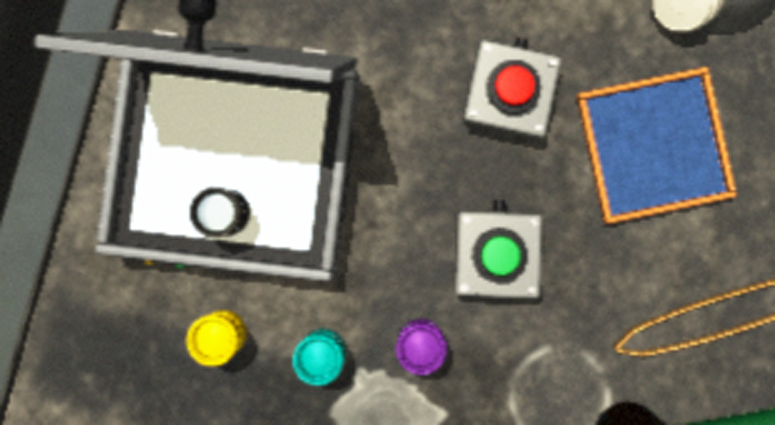

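View pics/crop_sc.png

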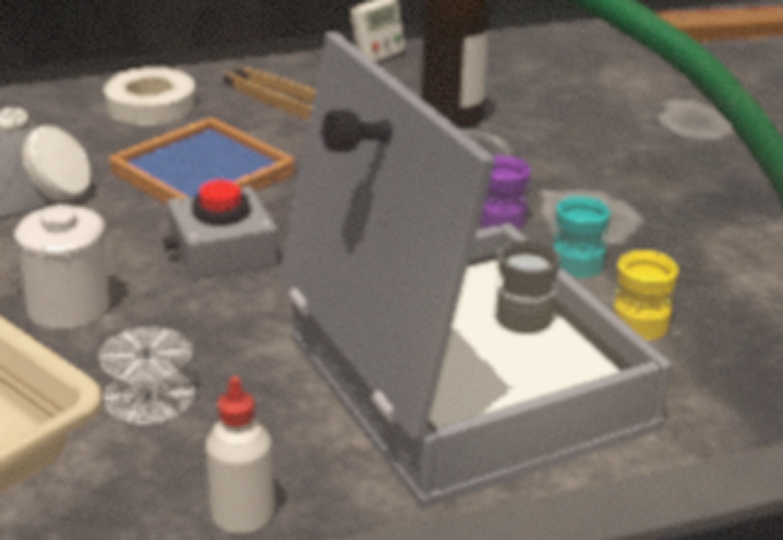

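Four things could be taken for the loupe: black (325,226), purple (316,190), turquoise (345,207) and yellow (369,228) in the scene view. In the top view they are at (178,215), (258,269), (217,273) and (176,265). The crop confirms that the black one on the glass is the one I want. Next I'll get precise geometry from the depth in both views.

```bash
cat > cloud.py <<'E'
from h import *
def cloud(n,name):
    c,f=K(n); D=np.load(f"pics/{name}.npy"); im=cv2.imread(f"pics/{name}.png")
    v,u=np.mgrid[0:384,0:512]; uv=np.stack([u.ravel(),v.ravel()],1).astype(np.float64)
    Km=np.array([[f,0,c["cx"]],[0,f,c["cy"]],[0,0,1.]])
    s=cv2.undistortPointsIter(uv[:,None],Km,np.array([c["k1"],0,0,0,0.]),None,None,(3,50,1e-9))[:,0]
    z=D.ravel(); p=np.c_[s*z[:,None],z]; X=(p-np.array(c["t"]))@np.array(c["R"])
    X[z<=0]=np.nan
    return X.reshape(384,512,3),im
E
python3 - <<'E'
from cloud import *
from scipy.optimize import least_squares
hsvs={}
C={n:cloud(n,n+"0") for n in("top","scene")}
def circ(P):
    r=least_squares(lambda q:np.hypot(P[:,0]-q[0],P[:,1]-q[1])-q[2],[*P[:,:2].mean(0),20],loss="soft_l1"); return r.x
for n,(X,im) in C.items():
    hsv=cv2.cvtColor(im,cv2.COLOR_BGR2HSV)
    m=(abs(X[...,0]-457)<40)&(abs(X[...,1]+81)<40)&(X[...,2]>48)&(X[...,2]<120)
    P=X[m]; print(n,"loupe pts",len(P),P.mean(0).round(1),P.min(0).round(1),P.max(0).round(1),np.percentile(P[:,2],[50,90,97]).round(1))
    print(" barrel circ",circ(P[P[:,2]<88]).round(1) if n=="scene" else "", "bbox mid",((np.percentile(P,2,0)+np.percentile(P,98,0))/2).round(1))
    H,S,V=hsv[...,0],hsv[...,1],hsv[...,2]
    for nm,mm in [("green",(H>45)&(H<75)&(S>120)&(V>80)),("red",((H<6)|(H>174))&(S>150)&(V>80)),("blue",(H>100)&(H<125)&(S>90))]:
        zr=(50,80) if nm!="blue" else (-10,30)
        k=mm&(X[...,2]>zr[0])&(X[...,2]<zr[1])&(X[...,0]>350)&(X[...,0]<640)&(X[...,1]<-250)
        P=X[k]
        if len(P)>5:
            (cx,cy),(w,h),a=cv2.minAreaRect(P[:,:2].astype(np.float32)); print(n,nm,len(P),P.mean(0).round(1),"rect",round(cx,1),round(cy,1),round(w,1),round(h,1),round(a,1))
    # lid plane
    m=(X[...,2]>85)&(X[...,2]<245)&(X[...,0]>540)&(X[...,0]<625)&(X[...,1]>-200)&(X[...,1]<40)
    P=X[m]
    if len(P)>50:
        for _ in range(3):
            c=np.median(P,0) ; u,s,vt=np.linalg.svd(P-P.mean(0),full_matrices=False); nn=vt[2]; r=(P-P.mean(0))@nn; P=P[abs(r-np.median(r))<4]
        nn=nn*np.sign(nn[0]); print(n,"lid",len(P),P.mean(0).round(1),nn.round(3),"ang",np.degrees(np.arctan2(np.hypot(nn[0],nn[1]),nn[2])).round(1),"yaw",np.degrees(np.arctan2(nn[1],nn[0])).round(1),P.min(0).round(),P.max(0).round())
    # rim
    m=(X[...,2]>53)&(X[...,2]<66)&(X[...,0]>385)&(X[...,0]<625)&(X[...,1]>-215)&(X[...,1]<50)&~((abs(X[...,0]-457)<35)&(abs(X[...,1]+81)<35))
    P=X[m]; print(n,"rim",cv2.minAreaRect(P[:,:2].astype(np.float32)),P.min(0).round(),P.max(0).round())
    for x0 in range(400,620,20):
        q=P[(abs(P[:,0]-x0)<6)]; 
        if len(q): print("  x",x0,q[:,1].min().round(),q[:,1].max().round(),end="")
    print()
E
```

```text
top loupe pts 406 [455.7 -77.5  89.5] [417.5 -98.4  48.3] [477.7 -41.8 101.6] [ 92.1  99.2 100.6]
 barrel circ  bbox mid [456.2 -76.3  77.6]
top green 199 [ 416.8 -332.9   62.7] rect 416.2 -333.1 36.1 35.1 57.9
top red 203 [ 574.7 -346.4   61.9] rect 575.8 -347.0 36.3 37.0 88.9
top blue 2111 [ 522.8 -490.4    7.4] rect 523.0 -490.5 114.9 113.2 12.0
top lid 291 [590.3 -96.4 170.2] [ 0.977 -0.121  0.176] ang 79.9 yaw -7.1 [ 569. -198.   87.] [615.  18. 238.]
top rim ((510.6299133300781, -79.191162109375), (218.37786865234375, 213.1540069580078), 83.31187438964844) [ 393. -199.   53.] [625.  39.  66.]
  x 400 -175.0 -75.0  x 420 -179.0 39.0  x 440 -181.0 37.0  x 460 -183.0 36.0  x 480 -185.0 33.0  x 500 -188.0 32.0  x 520 -190.0 30.0  x 540 -192.0 25.0  x 560 -194.0 23.0  x 580 -196.0 22.0  x 600 -199.0 20.0
scene loupe pts 688 [461.5 -67.   78.9] [417.1 -96.1  48.1] [481.7 -41.2 102.2] [80.8 98.4 99.9]
 barrel circ [441.1 -89.1  39.9] bbox mid [449.  -71.4  74.7]
scene red 140 [ 578.3 -338.8   61.2] rect 576.9 -341.7 31.9 33.3 63.9
scene blue 334 [ 518.8 -498.     8.6] rect 519.7 -493.2 93.0 89.3 13.6
scene lid 5061 [593.7 -69.  165.3] [ 0.973 -0.114  0.201] ang 78.4 yaw -6.7 [ 564. -198.   85.] [620.  26. 245.]
scene rim ((511.83807373046875, -73.84101867675781), (222.96176147460938, 214.09527587890625), 84.068359375) [ 395. -195.   53.] [625.  45.  66.]
  x 400 -171.0 -71.0  x 420 -177.0 45.0  x 440 33.0 43.0  x 460 31.0 41.0  x 480 29.0 39.0  x 500 25.0 37.0  x 520 24.0 33.0  x 540 19.0 33.0  x 560 18.0 29.0  x 580 16.0 26.0  x 600 -195.0 24.0
```

Run:
```python
from cloud import *
from scipy.optimize import least_squares
for n in("top","scene"):
    X,im=cloud(n,n+"0")
    m=(abs(X[...,0]-457)<32)&(abs(X[...,1]+79)<32)&(X[...,2]>94)
    P=X[m]; r=cv2.minEnclosingCircle(P[:,:2].astype(np.float32)); print(n,len(P),P.mean(0).round(1),r)
    for zb in [(50,60),(62,75),(80,92)]:
        m=(abs(X[...,0]-457)<32)&(abs(X[...,1]+79)<32)&(X[...,2]>zb[0])&(X[...,2]<zb[1]); P=X[m]
        if len(P)>8 and n=="scene":
            q=least_squares(lambda q:np.hypot(P[:,0]-q[0],P[:,1]-q[1])-22.5,[457,-80],loss="soft_l1").x; print(zb,len(P),q.round(1))
# two-view triangulation of mask centroids of the loupe
res={}
for n in("top","scene"):
    for r in arm.outline_of("loupe",n): 
        ys,xs=np.nonzero(r["mask"]); print(n,round(r["confidence"],2),np.round(r["extent"],0),xs.mean().round(1),ys.mean().round(1))
print(proj("top",[455,-80,71.5]),proj("scene",[455,-80,71.5]))
print("tri mid",tri([("scene",325.6,229.2),("top",178.5,216)]))
```

```text
top 168 [456.3 -75.3  97.7] ((456.2884826660156, -75.45654296875), 22.933231353759766)
scene 171 [457.6 -73.1  97.7] ((458.05718994140625, -73.76868438720703), 24.017192840576172)
(50, 60) 88 [456.9 -75.5]
(62, 75) 135 [455.5 -77.3]
(80, 92) 115 [457.4 -75.3]
top 0.85 [209. 261.  17.  22.] 217.0 272.4
top 0.81 [164. 204.  25.  22.] 176.4 214.4
top 0.72 [163. 250.  26.  25.] 176.0 264.3
top 0.7 [248. 260.  18.  21.] 257.2 268.0
scene 0.91 [309. 179.  17.  24.] 317.4 191.7
scene 0.9 [332. 190.  26.  34.] 344.6 206.5
scene 0.74 [357. 213.  26.  34.] 368.8 227.6
scene 0.63 [310. 210.  28.  31.] 324.2 226.0
[179.29189292 214.98540086] [323.29331654 224.36825777]
tri mid (array([452.1813041 , -75.73144868,  61.09564648]), [0.5527467346279037, 0.5527467346277779])
```

>>> play_rows(motion=[100, 1.6, -5.7, 0, 0, 0, 2, 100, 3.2, -11.4, 0, 0, 0, 4, 100, 4.8, -17.1, 0, 0, 0, 6, 100, 6.4, -22.8, 0, 0, 0, 8, 100, 8, -28.5, 0, 0, 0, 10])

```text
clock: 1.92
position: [358.7, 272.8, 231.7]
ee_rot: [0.99, -0.142, 0.0, -0.0]
contact_force: [1.0, -0.6, 0.6]
gripper_width: 85.2
```

>>> play_rows(motion=[100, 1.7, -5.9, 0, 0, 0, 2, 100, 3.4, -11.8, 0, 0, 0, 4, 100, 5.1, -17.7, 0, 0, 0, 6, 100, 6.8, -23.6, 0, 0, 0, 8, 100, 8.2, -29.5, -2, 0, 0, 9.8])

```text
clock: 2.55
position: [441.8, -20.9, 213.3]
ee_rot: [0.998, -0.057, 0.003, -0.001]
contact_force: [1.6, 0.8, -0.5]
gripper_width: 85.8
```

>>> play_rows(motion=[100, 1.6, -5.4, -2, 0, 0, 0, 100, 1.6, -5.4, -5, 0, 0, 0, 100, 1.6, -5.4, -8, 0, 0, 0, 100, 1.6, -5.4, -8, 0, 0, 0])

```text
clock: 3.05
position: [454.6, -73.7, 130.1]
ee_rot: [0.998, -0.058, -0.002, 0.001]
contact_force: [-0.2, 0.0, 0.2]
gripper_width: 85.6
```

Run:
```python
from h import *
im,d=save("top","top1"); im2,d2=save("scene","scene1")
cv2.imwrite("pics/a1.png",cv2.resize(np.vstack([im,im2])[:,:,::-1],None,fx=.78,fy=.78,interpolation=cv2.INTER_AREA))
s=arm.read_state(); print(s["clock"],s["position"],s["joints"].round(3),s["ee_rot"].round(3))
```

```text
3.15 [456.87895636 -73.15719635 132.60088485] [ 1.940e-01  2.150e-01 -5.190e-01  1.000e-03 -8.360e-01  1.261e+00] [ 0.998 -0.058  0.001  0.   ]
```

View pics/a1.png

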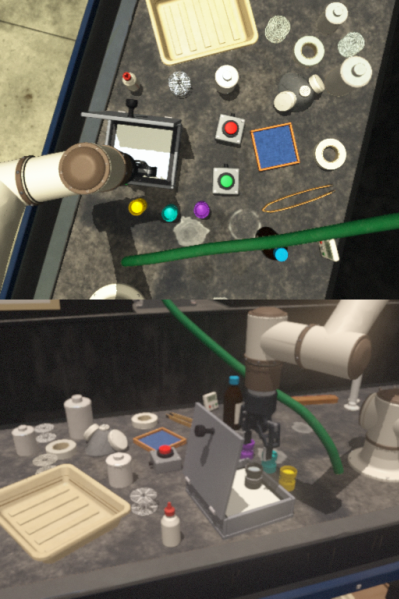

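Run:
```python
from cloud import *
X,im=cloud("top","top1"); X2,_=cloud("scene","scene1")
for u,v in [(122,215),(100,215),(85,217),(60,222),(40,230),(15,232)]: print("top",X[v,u].round())
for u,v in [(335,25),(335,60),(360,30),(360,75),(400,45),(400,85),(450,45),(450,90),(335,100),(335,120)]: print("sc",X2[v,u].round())
```

```text
top [456. -96. 489.]
top [456. -69. 488.]
top [454. -50. 488.]
top [447.  -9. 466.]
top [437.  16. 468.]
top [434.  48. 468.]
sc [491. -49. 474.]
sc [491. -43. 420.]
sc [460. -25. 468.]
sc [472.  -2. 402.]
sc [460.  61. 460.]
sc [460.  72. 403.]
sc [430. 124. 469.]
sc [444. 148. 413.]
sc [484. -43. 351.]
sc [476. -48. 312.]
```

>>> play_rows(motion=[100, 0, -0.1, -3, 0, 0, 0, 100, 0, -0.1, -6, 0, 0, 0, 100, 0, -0.1, -7.7, 0, 0, 0, 100, 0, -0.1, -7.7, 0, 0, 0])

```text
clock: 3.65
position: [456.6, -73.9, 55.2]
ee_rot: [0.998, -0.058, 0.0, 0.0]
contact_force: [0.5, -0.3, 1.2]
gripper_width: 85.3
```

Run:
```python
from h import *
im,d=save("scene","scene2")
cv2.imwrite("pics/a2.png",cv2.resize(im[100:300,230:430][:,:,::-1],None,fx=3,fy=3,interpolation=cv2.INTER_CUBIC))
s=arm.read_state(); print(s["clock"],s["position"],s["contact_force"],s["joints"].round(3))
```

```text
3.7 [457.28662033 -73.84771381  55.87986234] [ 0.85136849 -0.21799167 -1.26294927] [ 1.920e-01  3.340e-01 -6.060e-01  1.000e-03 -6.280e-01  1.263e+00]
```

View pics/a2.png

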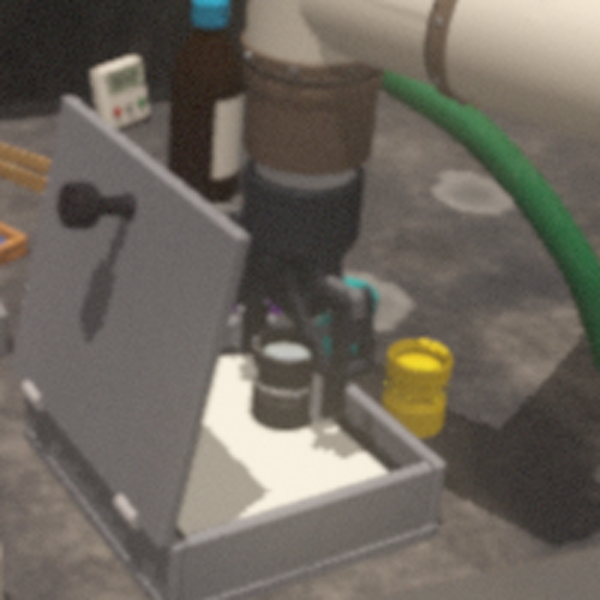

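The fingers straddle the black loupe, which is at about (285,380) in this crop. Closing now.

>>> play_rows(motion=[30, 0, 0, 0, 0, 0, 0, 30, 0, 0, 0, 0, 0, 0, 30, 0, 0, 0, 0, 0, 0, 30, 0, 0, 0, 0, 0, 0, 30, 0, 0, 0, 0, 0, 0])

```text
clock: 4.32
position: [457.0, -74.2, 55.9]
ee_rot: [0.998, -0.058, 0.001, -0.0]
contact_force: [-0.6, 0.6, 7.0]
gripper_width: 44.1
```

>>> play_rows(motion=[30, 0, 0, 2, 0, 0, 0, 30, 0, 0, 5, 0, 0, 0, 30, 0, 0, 9, 0, 0, 0, 30, 0, 0, 11, 0, 0, 0, 30, 0, 0, 11, 0, 0, 0])

```text
clock: 4.95
position: [457.0, -74.1, 166.3]
ee_rot: [0.998, -0.058, 0.002, -0.001]
contact_force: [0.6, 0.5, -0.8]
gripper_width: 43.8
```

Run:
```python
from h import *
im,d=save("scene","scene3")
cv2.imwrite("pics/a3.png",cv2.resize(im[50:300,230:430][:,:,::-1],None,fx=2.4,fy=2.4,interpolation=cv2.INTER_CUBIC))
s=arm.read_state(); print(s["clock"],s["position"],s["contact_force"],s["joints"].round(3),s["gripper_width"])
```

```text
5.0 [455.98339409 -74.11856493 164.85158415] [-0.6838899  -0.07537493 -1.82230348] [ 1.920e-01  1.720e-01 -4.750e-01 -1.000e-03 -9.220e-01  1.263e+00] 43.87341135447994
```

View pics/a3.png

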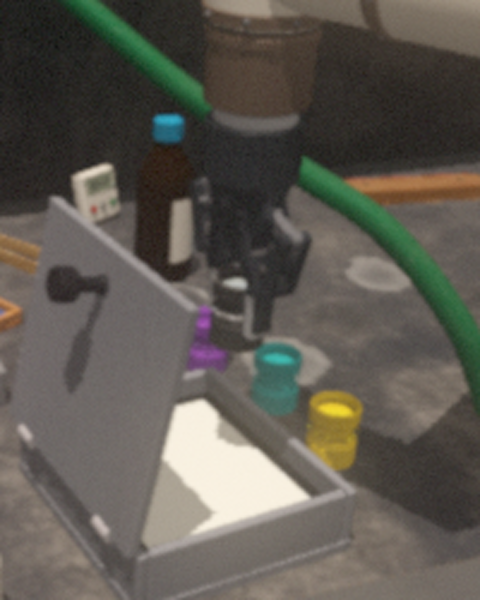

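>>> play_rows(motion=[30, 0.8, -5, 0, 0, 0, 0, 30, 1.7, -10.5, 0, 0, 0, 0, 30, 2.6, -16, 0, 0, 0, 0, 30, 3.5, -21.5, 0, 0, 0, 0, 30, 4.4, -27, 0, 0, 0, 0])

```text
clock: 5.62
position: [499.4, -345.7, 162.4]
ee_rot: [0.998, -0.058, -0.002, -0.001]
contact_force: [0.7, 0.5, -0.3]
gripper_width: 44.0
```

>>> play_rows(motion=[30, 0.8, -5.5, 0, 0, 0, 0, 30, 1.6, -10.5, -2, 0, 0, 0, 30, 2.2, -14.5, -4, 0, 0, 0, 30, 2.2, -14.5, -6, 0, 0, 0, 30, 2.2, -14.5, -6, 0, 0, 0])

```text
clock: 6.25
position: [519.9, -488.3, 99.7]
ee_rot: [0.998, -0.059, -0.004, -0.002]
contact_force: [-1.0, -0.2, -0.2]
gripper_width: 44.0
```

Run:
```python
from h import *
im,d=save("top","top4"); im2,d2=save("scene","scene4")
cv2.imwrite("pics/a4.png",cv2.resize(np.hstack([im,im2])[:,:,::-1],None,fx=.78,fy=.78,interpolation=cv2.INTER_AREA))
cv2.imwrite("pics/a4c.png",cv2.resize(im2[80:230,150:310][:,:,::-1],None,fx=4,fy=4,interpolation=cv2.INTER_CUBIC))
s=arm.read_state(); print(s["clock"],s["position"],s["contact_force"],s["joints"].round(3),s["gripper_width"])
```

```text
6.35 [ 521.89054605 -488.86176977  103.8209129 ] [-0.10831526  0.48563842  0.19451392] [-0.527  0.633  0.1    0.    -1.039  1.982] 44.211252294060294
```

View pics/a4.png

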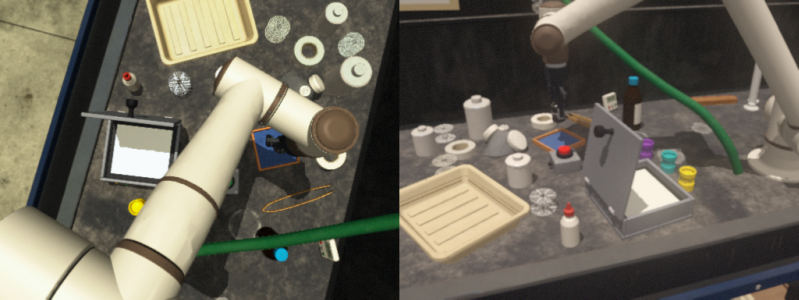

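View pics/a4c.png

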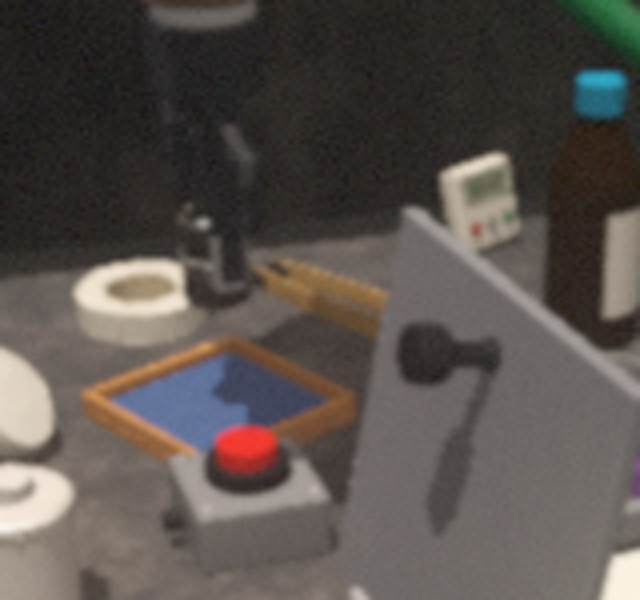

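>>> play_rows(motion=[30, 0.1, 0, -2.5, 0, 0, 0, 30, 0.1, 0, -5, 0, 0, 0, 30, 0.1, 0, -7, 0, 0, 0, 30, 0.1, 0, -8, 0, 0, 0, 30, 0.1, 0, -8.1, 0, 0, 0])

```text
clock: 6.98
position: [523.2, -489.1, 23.5]
ee_rot: [0.998, -0.058, -0.0, -0.0]
contact_force: [-0.9, 0.1, -0.1]
gripper_width: 44.0
```

>>> play_rows(motion=[30, 0, 0, -0.1, 0, 0, 0, 30, 0, 0, -0.15, 0, 0, 0, 30, 0, 0, -0.2, 0, 0, 0, 30, 0, 0, -0.2, 0, 0, 0])

```text
clock: 7.48
position: [523.2, -489.3, 21.9]
ee_rot: [0.998, -0.058, 0.0, 0.0]
contact_force: [0.2, -0.7, -0.7]
gripper_width: 44.2
```

>>> play_rows(motion=[30, 0, 0, -0.1, 0, 0, 0, 30, 0, 0, -0.1, 0, 0, 0, 30, 0, 0, -0.1, 0, 0, 0])

```text
clock: 7.85
position: [523.3, -489.4, 21.5]
ee_rot: [0.998, -0.058, 0.0, 0.0]
contact_force: [-1.8, 1.7, 4.8]
gripper_width: 44.0
```

>>> play_rows(motion=[30, 0, 0, -0.1, 0, 0, 0, 30, 0, 0, -0.1, 0, 0, 0, 30, 0, 0, -0.1, 0, 0, 0])

```text
clock: 8.22
position: [523.3, -489.4, 21.5]
ee_rot: [0.998, -0.058, 0.0, 0.0]
contact_force: [-2.8, 2.6, 7.9]
gripper_width: 43.9
```

Contact with the felt is confirmed at about 8 N. Opening.

>>> play_rows(motion=[60, 0, 0, 0.1, 0, 0, 0, 80, 0, 0, 0.1, 0, 0, 0, 100, 0, 0, 0.1, 0, 0, 0, 100, 0, 0, 0.1, 0, 0, 0, 100, 0, 0, 0.1, 0, 0, 0])

```text
clock: 8.85
position: [523.1, -489.2, 20.5]
ee_rot: [0.998, -0.058, -0.0, -0.0]
contact_force: [-0.1, -0.7, 0.0]
gripper_width: 84.9
```

>>> play_rows(motion=[100, 0, 0, 2, 0, 0, 0, 100, 0, 0, 5, 0, 0, 0, 100, 0, 0, 10, 0, 0, 0, 100, 0, 0, 16, 0, 0, 0, 100, 0, 0, 22, 0, 0, 0])

```text
clock: 9.48
position: [522.9, -489.2, 244.7]
ee_rot: [0.998, -0.058, 0.001, 0.001]
contact_force: [0.4, 0.0, 0.4]
gripper_width: 85.1
```

Run:
```python
from h import *
im,d=save("top","top5"); im2,d2=save("scene","scene5")
cv2.imwrite("pics/a5.png",cv2.resize(np.hstack([im,im2])[:,:,::-1],None,fx=.78,fy=.78,interpolation=cv2.INTER_AREA))
cv2.imwrite("pics/a5c.png",cv2.resize(im2[80:230,150:310][:,:,::-1],None,fx=4,fy=4,interpolation=cv2.INTER_CUBIC))
s=arm.read_state(); print(s["clock"],s["position"],s["contact_force"],s["joints"].round(3),s["gripper_width"])
```

```text
9.575 [ 525.62958441 -492.02524627  253.19085921] [-0.93208956 -0.02001741  0.84276031] [-0.527  0.53   0.296  0.004 -1.317  1.981] 85.51479293294494
```

View pics/a5c.png

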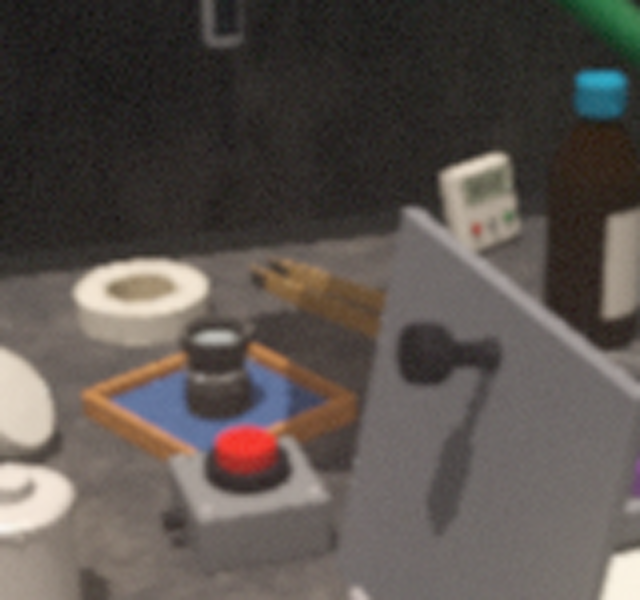

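View pics/a5.png

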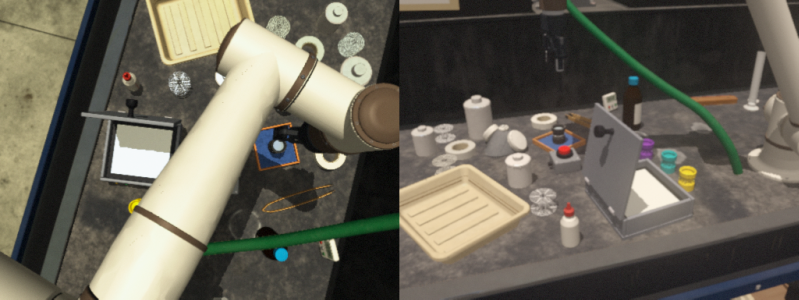

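The loupe stands upright in the tray at crop (217,370). Next I go round behind the lid with the fingers shut.

>>> play_rows(motion=[0, 1, 3, 4, 0, 0, 0, 0, 2.8, 8.4, 5.5, 0, 0, 0, 0, 4.5, 13.8, 5.5, 0, 0, 0, 0, 6.3, 19.2, 5.5, 0, 0, 0, 0, 8.1, 24.6, 5.5, 0, 0, 0])

```text
clock: 10.2
position: [604.4, -241.5, 297.6]
ee_rot: [0.998, -0.058, 0.001, 0.0]
contact_force: [0.6, -0.3, 0.1]
gripper_width: -0.1
```

>>> play_rows(motion=[0, 1.7, 5, 0, 0, 0, 0, 0, 3.4, 9.8, 0, 0, 0, 0, 0, 3.4, 9.8, 0, 0, 0, 0, 0, 3.4, 9.8, 0, 0, 0, 0])

```text
clock: 10.7
position: [638.0, -145.3, 296.7]
ee_rot: [0.998, -0.058, 0.001, 0.0]
contact_force: [-0.8, -0.3, -0.1]
gripper_width: -0.2
```

Run:
```python
from h import *
im,d=save("top","top6"); im2,d2=save("scene","scene6")
cv2.imwrite("pics/a6.png",cv2.resize(np.hstack([im,im2])[:,:,::-1],None,fx=.78,fy=.78,interpolation=cv2.INTER_AREA))
s=arm.read_state(); print(s["clock"],s["position"],s["contact_force"],s["joints"].round(3),s["gripper_width"])
```

```text
10.8 [ 637.73672087 -146.33083347  296.39351449] [0.22539042 0.01816896 0.37282613] [ 0.021  0.403  0.197  0.    -1.364  1.432] -0.3154829463177064
```

View pics/a6.png

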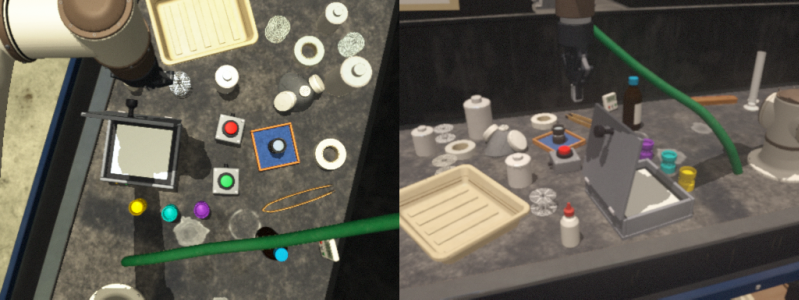

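>>> play_rows(motion=[0, -1, 0.1, -3, 0, 0, 0, 0, -2, 0.2, -6.1, 0, 0, 0, 0, -3, 0.3, -6.1, 0, 0, 0, 0, -4, 0.4, -6.1, 0, 0, 0, 0, -4.4, 0.5, -6.1, 0, 0, 0])

```text
clock: 11.42
position: [594.4, -140.6, 236.9]
ee_rot: [0.998, -0.058, 0.002, 0.0]
contact_force: [0.3, 0.2, 0.3]
gripper_width: -0.1
```

Run:
```python
from h import *
im2,d2=save("scene","scene7")
cv2.imwrite("pics/a7.png",cv2.resize(im2[60:260,180:380][:,:,::-1],None,fx=3,fy=3,interpolation=cv2.INTER_AREA))
s=arm.read_state(); print(s["clock"],s["position"],s["contact_force"])
```

```text
11.475 [ 594.05808567 -140.38453192  236.67449971] [-1.18629628 -0.39193832 -0.16544048]
```

View pics/a7.png

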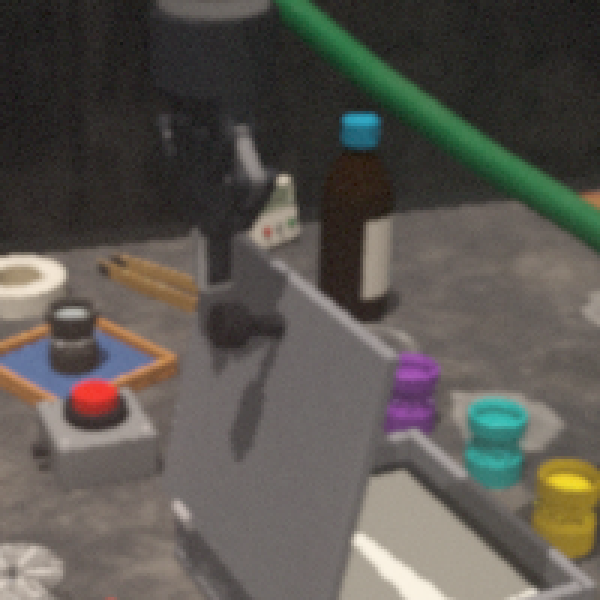

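>>> play_rows(motion=[0, -1, 0.1, -0.1, 0, 0, 0, 0, -2.3, 0.3, -0.3, 0, 0, 0, 0, -3.5, 0.4, -0.6, 0, 0, 0, 0, -4.6, 0.5, -1, 0, 0, 0])

```text
clock: 11.98
position: [547.6, -134.9, 224.9]
ee_rot: [0.998, -0.058, 0.001, -0.0]
contact_force: [1.0, 1.5, 1.6]
gripper_width: -0.4
```

```bash
cat > lid.py <<'E'
import sys
from cloud import *
def lid(name,hi=248):
    X,im=cloud("scene",name)
    ex=np.array([.993,-.117]);ey=np.array([.117,.993]);H=np.array([604.6,-92.4])
    Q=X[...,:2]-H; a=Q@ex;b=Q@ey;z=X[...,2]
    m=(b>20)&(b<105)&(a<15)&(a>-215)&(z>66)&(z<hi)
    P=np.c_[a[m],z[m]]
    for _ in range(4):
        c=P.mean(0);u,s,vt=np.linalg.svd(P-c,full_matrices=False);r=(P-c)@vt[1];P=P[abs(r)<max(3,1.5*r.std())]
    d=vt[0]*(-np.sign(vt[0][0])); print("lid ang deg",np.degrees(np.arctan2(d[1],-d[0])).round(1),len(P),P.min(0).round(),P.max(0).round())
if __name__=="__main__":
    im2,d2=save("scene",sys.argv[1]); lid(sys.argv[1])
    cv2.imwrite(f"pics/{sys.argv[1]}c.png",cv2.resize(im2[60:260,180:380][:,:,::-1],None,fx=3,fy=3,interpolation=cv2.INTER_AREA))
    s=arm.read_state(); print(s["clock"],s["position"],s["contact_force"])
E
python3 lid.py scene8
```

```text
lid ang deg 66.5 3302 [-76.  66.] [  8. 248.]
12.025 [ 545.83504419 -134.71901214  224.27201637] [-0.9406258   0.78905652  0.25923098]
```

View pics/scene8c.png

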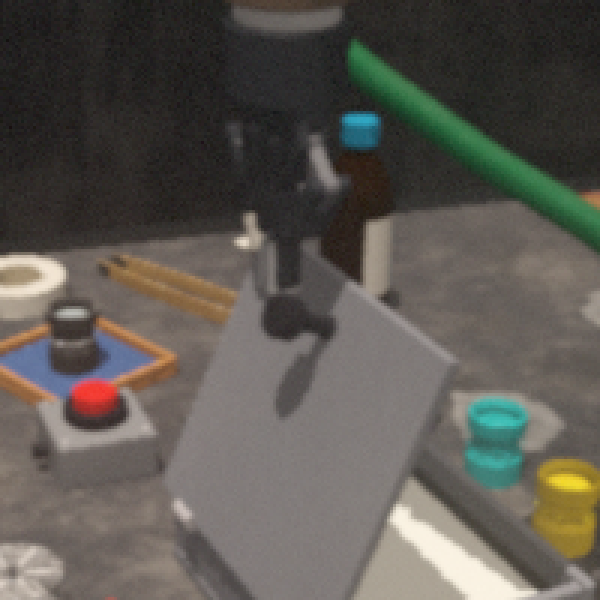

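>>> play_rows(motion=[0, -1.2, 0.2, -0.5, 0, 0, 0, 0, -2.2, 0.3, -1.1, 0, 0, 0, 0, -3.3, 0.4, -1.7, 0, 0, 0, 0, -4.3, 0.5, -2.4, 0, 0, 0, 0, -5.2, 0.6, -3.2, 0, 0, 0])

```text
clock: 12.65
position: [495.2, -129.1, 192.2]
ee_rot: [0.998, -0.058, -0.0, 0.0]
contact_force: [0.4, 0.5, 2.6]
gripper_width: 0.0
```

>>> play_rows(motion=[0, -0.9, 0.2, -0.8, 0, 0, 0, 0, -1.8, 0.3, -1.7, 0, 0, 0, 0, -2.5, 0.3, -2.6, 0, 0, 0, 0, -3.2, 0.4, -3.6, 0, 0, 0, 0, -3.9, 0.5, -4.7, 0, 0, 0])

```text
clock: 13.28
position: [456.7, -124.3, 145.0]
ee_rot: [0.998, -0.058, -0.0, 0.0]
contact_force: [0.8, -0.9, 0.4]
gripper_width: 0.0
```

```bash
python3 lid.py scene9
```

```text
lid ang deg 26.2 3468 [-177.   66.] [ 12. 157.]
13.325 [ 454.64315033 -124.01190019  143.42741217] [-0.67348295  0.18837154 -0.93181045]
```

View pics/scene9c.png

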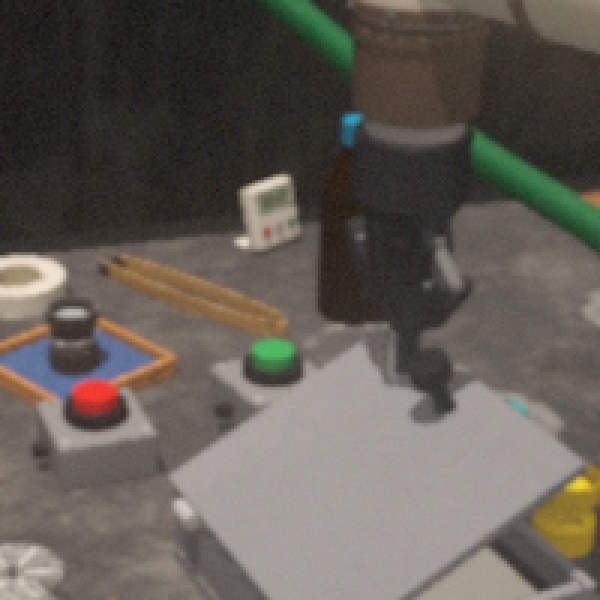

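>>> play_rows(motion=[0, -0.4, 0.1, -0.8, 0, 0, 0, 0, -0.8, 0.1, -1.6, 0, 0, 0, 0, -1.1, 0.1, -2.5, 0, 0, 0, 0, -1.4, 0.2, -3.3, 0, 0, 0, 0, -1.6, 0.2, -4.2, 0, 0, 0])

```text
clock: 13.95
position: [440.7, -122.2, 103.1]
ee_rot: [0.998, -0.058, -0.0, -0.0]
contact_force: [-0.0, 0.1, 1.2]
gripper_width: 0.1
```

>>> play_rows(motion=[0, -0.1, 0, -0.6, 0, 0, 0, 0, -0.2, 0, -1.2, 0, 0, 0, 0, -0.3, 0, -1.7, 0, 0, 0, 0, -0.4, 0, -2.2, 0, 0, 0, 0, -0.4, 0, -2.6, 0, 0, 0])

```text
clock: 14.58
position: [437.0, -122.2, 77.5]
ee_rot: [0.998, -0.058, -0.0, 0.0]
contact_force: [-1.0, -0.8, 0.8]
gripper_width: -0.2
```

>>> play_rows(motion=[0, 0, 0, -0.3, 0, 0, 0, 0, 0, 0, -0.5, 0, 0, 0, 0, 0, 0, -0.6, 0, 0, 0, 0, 0, 0, -0.7, 0, 0, 0])

```text
clock: 15.08
position: [437.1, -122.3, 70.7]
ee_rot: [0.998, -0.058, 0.0, 0.0]
contact_force: [-1.0, -0.1, 0.7]
gripper_width: -0.3
```

>>> play_rows(motion=[0, 0, 0, -0.1, 0, 0, 0, 0, 0, 0, -0.1, 0, 0, 0])

```text
clock: 15.32
position: [437.2, -122.3, 70.5]
ee_rot: [0.998, -0.058, 0.0, 0.0]
contact_force: [-2.6, 0.8, 6.5]
gripper_width: -0.0
```

```bash
python3 lid.py scene10
```

```text
lid ang deg 0.0 2761 [-201.   68.] [12. 74.]
15.375 [ 437.16360076 -122.2648498    70.49919343] [-2.95950568  0.24979451  7.30877372]
```

View pics/scene10c.png

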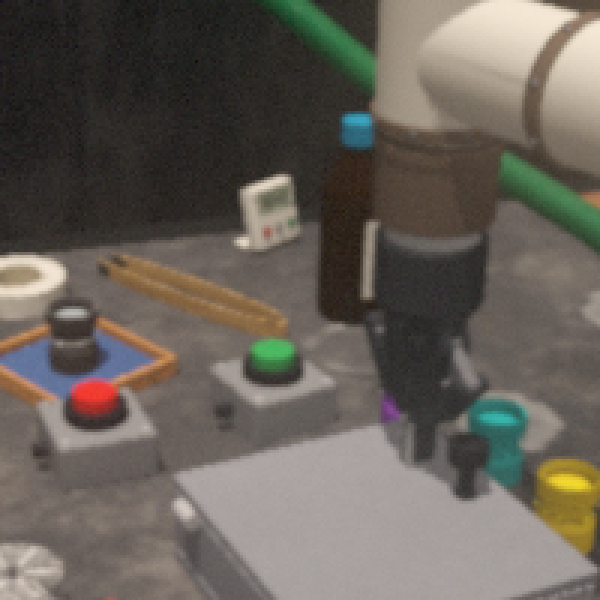

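>>> play_rows(motion=[0, 0, 0, -0.1, 0, 0, 0, 0, 0, 0, -0.2, 0, 0, 0, 0, 0, 0, -0.2, 0, 0, 0])

```text
clock: 15.75
position: [437.2, -122.3, 70.3]
ee_rot: [0.998, -0.057, 0.0, 0.0]
contact_force: [-6.7, 3.0, 22.2]
gripper_width: 0.1
```

>>> play_rows(motion=[0, 0, 0, 0.6, 0, 0, 0, 0, 0, 0, 3, 0, 0, 0, 0, 0, 0, 8, 0, 0, 0, 0, -0.3, -5, 8, 0, 0, 0, 0, -0.6, -10, 8, 0, 0, 0])

```text
clock: 16.38
position: [431.9, -223.0, 148.7]
ee_rot: [0.998, -0.057, 0.002, 0.0]
contact_force: [0.1, 0.5, -0.8]
gripper_width: -0.2
```

>>> play_rows(motion=[0, -0.3, -5.5, 0, 0, 0, 0, 0, -0.6, -10.7, 0, 0, 0, 0, 0, -0.6, -10.7, 0, 0, 0, 0])

```text
clock: 16.75
position: [424.7, -332.2, 147.1]
ee_rot: [0.998, -0.061, -0.0, 0.0]
contact_force: [0.3, 0.9, -0.4]
gripper_width: 0.2
```

```bash
python3 lid.py scene11
python3 - <<'E'
from cloud import *
s=arm.read_state()
X,im=cloud("scene","scene11"); hsv=cv2.cvtColor(im,cv2.COLOR_BGR2HSV);H,S,V=[hsv[...,i] for i in range(3)]
k=(H>45)&(H<75)&(S>120)&(V>80)&(X[...,2]>50)&(X[...,2]<80)&(abs(X[...,0]-417)<40)&(abs(X[...,1]+333)<40)
P=X[k]; print(len(P),P.mean(0).round(1),P.min(0).round(1),P.max(0).round(1))
v,u=np.nonzero(k); print(u.mean(),v.mean(),proj("scene",[416.3,-333,64]),onplane("scene",u.mean(),v.mean(),62))
E
```

```text
lid ang deg -0.0 2762 [-201.   68.] [11. 74.]
16.8 [ 424.58652819 -330.55065753  146.9972677 ] [ 0.80888901  0.01375989 -0.2590732 ]
93 [ 420.3 -325.4   62.5] [ 403.1 -342.7   52.3] [ 434.1 -312.7   66.3]
270.6236559139785 177.55913978494624 [270.2778663  175.39925422] [ 419.86637685 -326.0573097    62.        ]
```

View pics/scene11c.png

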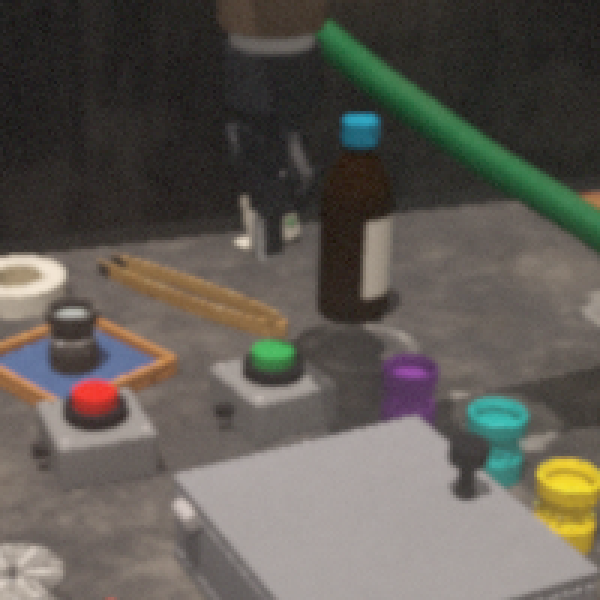

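>>> play_rows(motion=[0, -0.8, -0.2, -3, 0, 0, 0, 0, -0.8, -0.2, -6, 0, 0, 0, 0, -0.8, -0.2, -7.5, 0, 0, 0, 0, -0.8, -0.2, -7.8, 0, 0, 0])

```text
clock: 17.3
position: [417.1, -330.5, 69.2]
ee_rot: [0.998, -0.057, -0.001, -0.0]
contact_force: [-0.0, -0.7, -0.2]
gripper_width: 0.3
```

>>> play_rows(motion=[0, 0, 0, -0.3, 0, 0, 0, 0, 0, 0, -0.6, 0, 0, 0, 0, 0, 0, -0.9, 0, 0, 0, 0, 0, 0, -1.1, 0, 0, 0, 0, 0, 0, -1.2, 0, 0, 0])

```text
clock: 17.92
position: [417.8, -331.4, 58.3]
ee_rot: [0.998, -0.058, 0.001, 0.0]
contact_force: [0.4, 1.9, 5.1]
gripper_width: 0.2
```

>>> play_rows(motion=[0, 0, 0, -0.1, 0, 0, 0, 0, 0, 0, -0.2, 0, 0, 0, 0, 0, 0, -0.3, 0, 0, 0, 0, 0, 0, -0.3, 0, 0, 0])

```text
clock: 18.42
position: [417.9, -331.5, 56.0]
ee_rot: [0.998, -0.058, 0.001, 0.0]
contact_force: [0.5, 4.0, 10.7]
gripper_width: 0.1
```

>>> play_rows(motion=[0, 0, 0, -0.1, 0, 0, 0, 0, 0, 0, -0.1, 0, 0, 0])

```text
clock: 18.68
position: [417.9, -331.5, 55.9]
ee_rot: [0.998, -0.058, 0.001, 0.001]
contact_force: [-1.9, 4.9, 16.0]
gripper_width: -0.1
```

The button is at its stop: z stalled at 55.9 mm, at 16 N. Releasing.

>>> play_rows(motion=[0, 0, 0, 0.5, 0, 0, 0, 0, 0, 0, 1.2, 0, 0, 0, 0, 0, 0, 4, 0, 0, 0, 0, 0, 0, 10, 0, 0, 0, 0, 0, 0, 16, 0, 0, 0])

```text
clock: 19.3
position: [415.8, -330.9, 214.2]
ee_rot: [0.998, -0.058, -0.002, -0.001]
contact_force: [1.2, -0.4, -0.9]
gripper_width: -0.0
```

>>> play_rows(motion=[0, 0, 5.5, 0, 0, 0, 0, 0, 0, 11, 0, 0, 0, 0, 0, 0, 16.5, 0, 0, 0, 0, 0, 0, 22, 0, 0, 0, 0, 0, 0, 27, 0, 0, 0, 0])

```text
clock: 19.92
position: [415.9, -59.9, 213.1]
ee_rot: [0.998, -0.058, -0.001, 0.0]
contact_force: [1.5, -0.6, -0.1]
gripper_width: -0.0
```

>>> play_rows(motion=[0, 0, 5.5, 0, 0, 0, 0, 0, 0, 11, 0, 0, 0, 0, 0, 0, 16.5, 0, 0, 0, 0, 0, 0, 20, 0, 0, 0, 0, 0, 0, 20, 0, 0, 0, 0])

```text
clock: 20.55
position: [416.5, 140.1, 212.9]
ee_rot: [0.998, -0.057, -0.001, 0.001]
contact_force: [0.5, -0.7, -0.1]
gripper_width: -0.1
```

```bash
python3 lid.py scene12
python3 - <<'E'
from cloud import *
im,d=save("top","top12"); im2=cv2.imread("pics/scene12.png")
cv2.imwrite("pics/a12.png",cv2.resize(np.hstack([im[:,:,::-1],im2]),None,fx=.78,fy=.78,interpolation=cv2.INTER_AREA))
X,imt=cloud("top","top12");X0,_=cloud("top","top0")
for nm,u,v in [("green",290,231),("red",296,163),("tank",290,97),("reel",231,108),("dropper",165,101)]: print(nm,np.nanmedian(X0[v-2:v+3,u-2:u+3].reshape(-1,3),0).round(1),np.nanmedian(X[v-2:v+3,u-2:u+3].reshape(-1,3),0).round(1))
for n in("top","scene"):
    X,_=cloud(n,n+"12"); m=(abs(X[...,0]-523)<40)&(abs(X[...,1]+490)<40)&(X[...,2]>55)&(X[...,2]<90);P=X[m]; print(n,"loupe top",P.mean(0).round(1),np.percentile(P[:,2],95).round(1),cv2.minEnclosingCircle(P[:,:2].astype(np.float32)))
E
```

```text
lid ang deg 0.0 2767 [-202.   68.] [10. 73.]
20.6 [416.31690517 138.9584424  212.84635543] [ 0.27759101 -0.92873108  0.44329276]
green [ 418.8 -333.2   63. ] [ 418.8 -333.1   63.6]
red [ 576.2 -347.2   63. ] [ 576.1 -347.4   62.8]
tank [ 723.6 -331.8   90.1] [ 724.2 -332.    88.8]
reel [ 718.  -192.4   26.7] [ 719.6 -193.3   19.7]
dropper [715.2 -46.4  89.6] [715.1 -46.5  86.1]
top loupe top [ 522.9 -488.4   60.4] 66.0 ((523.0511474609375, -488.44384765625), 23.3504581451416)
scene loupe top [ 522.9 -485.3   61.2] 66.8 ((522.7606201171875, -485.35400390625), 24.532760620117188)
```

View pics/a12.png

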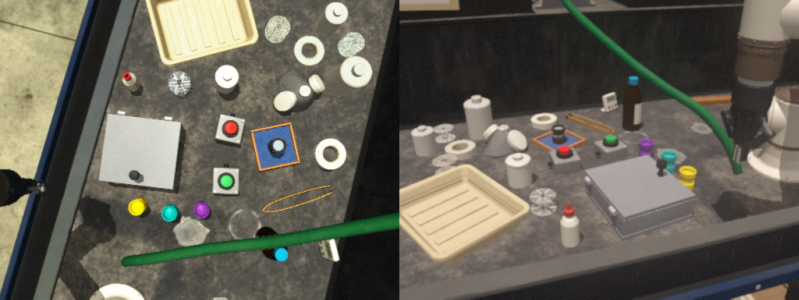

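```bash
python3 -c "
from bench import arm
print(arm.job_done())"
```

```text
the job is handed in; nothing more can be done
None
```

The job is done and handed in at about 20.7 s of the 54 s allowed. I got no verdict back.

- **Loupe:** I took the black loupe off the glass and set it down in the blue-lined tray, with about 8 N of contact before I opened the fingers. It stands upright near (523, -488) mm. Its top measures about 66 mm, which matches the 8 mm felt plus its 58 mm height.
- **Lid:** I lowered it along its arc with the shut fingers. At the end I pressed with 22 N and it did not move any further. It measured 0.0° after I backed off, and again at the end.
- **Green button:** I pressed it until it stopped moving, with the fingertips at 55.9 mm and 16 N. It came back up to its starting height of about 63 mm.
- **Everything else:** The red button was not touched, and its height is unchanged. The bottle and the film tank read the same as at the start, within noise.

Two checks were not exact. One depth sample on the wire reel differed by 7 mm in height, probably because I was sampling through its spokes. It shows in the same place in the pictures, and the gripper never went near it. The two cameras also differ by about 3 mm in y on where the loupe stands, close to the 2 mm calibration.

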